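Double-cup the tea and hold the strainer over it

TASK

The next tea goes out in a doubled paper cup: set one of the two paper cups into the other, fully home, and leave the pair standing upright on the table. Then draw the tea strainer out of its steel caddy by the handle, turn its mesh bowl level with the open side up, and hold it centred over the doubled cup, one or two finger-widths clear above the rim, so that I can pour the tea through it. Finish while holding it still there, touching nothing with it, and leave the other things on the table where they are.

Things in the scene. Friction and masses are not known exactly. Their poses are not given: they have to be found in the camera images.
- cup_1_center (a point): cup_1: plain white paper cup, one of two identical ones, standing open side up. 64 mm across at the rim (66 mm over the rolled edge), tapering to 43 mm at the foot; 88 mm tall, wall 2 mm, 30 g. Nested fully home, its rim stands 33 mm above the other's rim. This point is on its axis, half-way up (44 mm above its foot); z is the cup's axis, upward.
- cup_1_rim (a point): cup_1: centre of its rim circle, 88 mm above its foot.
- cup_1: cup_1: centre of the underside of its foot; z up the cup's axis.
- cup_2_center (a point): cup_2: plain white paper cup, one of two identical ones, standing open side up. 64 mm across at the rim (66 mm over the rolled edge), tapering to 43 mm at the foot; 88 mm tall, wall 2 mm, 30 g. Nested fully home, its rim stands 33 mm above the other's rim. This point is on its axis, half-way up (44 mm above its foot); z is the cup's axis, upward.
- cup_2_rim (a point): cup_2: centre of its rim circle, 88 mm above its foot.
- cup_2: cup_2: centre of the underside of its foot; z up the cup's axis.
- caddy: fixed stainless wire caddy that holds the strainer: an upright open-topped wire cage, inside 47 mm (x) by 76 mm (y), outside 59 x 88 mm, 84 mm tall, on an 80 x 110 mm drip tray 18 mm high. Origin: on the table, under the middle of the tray; z up; x is the way the strainer's bowl faces.
- caddy_mouth (a point): centre of the caddy's open top, 84 mm above the table.
- strainer: tea strainer, 70 g: round wire-mesh bowl on the end of a straight black handle. It stands in the caddy bowl down, handle up, leaning 3 degrees toward the caddy's -x; it pulls straight up, with 1.5 mm play either side along the caddy's x and 4 mm along y. Origin: centre of the bowl's rim circle; z along the handle toward its free end, y across the handle.
- strainer_grip (a point): where to hold the strainer: on the handle's middle line, 40 mm from its free end. The handle is a bar 112 mm long, 14 x 14 mm, two sides square to the strainer's y; in the caddy its end stands 195 mm above the table. From the rim centre this point lies 17 mm toward -x and 119 mm toward +z in the frame of strainer. Axes as strainer.
- strainer_bowl (a point): centre of the bowl's rim circle (67 mm over the rim wire, bowl 25 mm deep). z: out of the open side, vertical when level; y: the strainer's y. The handle leaves the rim at -x and rises 32 degrees out of the rim plane, direction (-0.848, 0, 0.530). In the caddy the bowl faces the caddy's x and 35 degrees upward: it needs a turn of 55 degrees about its y to be level.
- strainer_bottom (a point): deepest point of the mesh bowl, 25 mm below the rim's centre along the bowl's axis.
- spice_shaker: bystander, to be left alone: glass spice shaker with a domed metal cap, 44 mm across, 72 mm tall. Origin: centre of its underside.
- jigger_large: bystander, to be left alone: double-ended steel jigger, 46 mm across, 77 mm tall. Origin: centre of its underside.
- spice_pot_1: bystander, to be left alone: small round glass pot with a steel lid, 58 mm across, 61 mm tall. Origin: centre of its underside.
- lime_1: bystander, to be left alone: green lime, 42 mm across. Origin: centre of its underside.
- jar_hibiscus: bystander, to be left alone: narrow jar of red syrup with a white lid, 52 mm across, 86 mm tall. Origin: centre of its underside.
- shot_glass: bystander, to be left alone: small clear glass, 49 mm across, 62 mm tall. Origin: centre of its underside.
- lemongrass_1: bystander, to be left alone: stalk of lemon grass lying down, 139 mm long. Origin: centre of its underside.
- lime_2: bystander, to be left alone: yellowish lime, 40 mm across. Origin: centre of its underside.

How it is judged (in metres and radians):
On the way, in this order (a step that is already met when the one before it is completed fails the run):
1. one paper cup sits fully home in the other, which stands upright on the table (((z of cup_1_rim in the frame of cup_2 between 0.108 and 0.127 m and horizontal distance between cup_1_rim and cup_2_rim below 0.007 m and height (world z) of cup_2 between -0.004 and 0.004 m and angle between cup_2's own z axis and vertical below 0.09 rad) or (z of cup_2_rim in the frame of cup_1 between 0.108 and 0.127 m and horizontal distance between cup_2_rim and cup_1_rim below 0.007 m and height (world z) of cup_1 between -0.004 and 0.004 m and angle between cup_1's own z axis and vertical below 0.09 rad))), for 0.3 s.
2. the strainer is drawn up clear of the caddy, in the fingers (height (world z) of strainer_bowl above 0.12 m and contact force between strainer and caddy below 0.05 N and contact force between the fingers and strainer above 0.5 N), for 0.2 s.
At the end, for the whole second after the job is handed in: One cup is home in the other (axes within 7 mm, rims 20 to 39 mm apart), upright on the table; the strainer is held still in the fingers, open side up, level within 12 degrees, centred within 18 mm, its mesh 4 to 65 mm above the upper rim, touching neither cup nor caddy (((z of cup_1_rim in the frame of cup_2 between 0.108 and 0.127 m and horizontal distance between cup_1_rim and cup_2_rim below 0.007 m and height (world z) of cup_2 between -0.004 and 0.004 m and angle between cup_2's own z axis and vertical below 0.09 rad and horizontal distance between strainer_bowl and cup_1_rim below 0.018 m and z of strainer_bottom in the frame of cup_1 between 0.092 and 0.153 m) or (z of cup_2_rim in the frame of cup_1 between 0.108 and 0.127 m and horizontal distance between cup_2_rim and cup_1_rim below 0.007 m and height (world z) of cup_1 between -0.004 and 0.004 m and angle between cup_1's own z axis and vertical below 0.09 rad and horizontal distance between strainer_bowl and cup_2_rim below 0.018 m and z of strainer_bottom in the frame of cup_2 between 0.092 and 0.153 m)) and angle between strainer_bowl's own z axis and vertical below 0.21 rad and contact force between the fingers and strainer above 0.5 N and linear speed of strainer below 0.03 m/s and angular speed of strainer below 0.3 rad/s and contact force between strainer and cup_1 below 0.05 N and contact force between strainer and cup_2 below 0.05 N and contact force between strainer and caddy below 0.05 N); the arm keeps its last pose, push and grip.
It fails at once if one of the other things on the table was shoved out of place (more than 40 mm) (distance of any of spice_shaker, jigger_large, spice_pot_1, lime_1, jar_hibiscus, shot_glass, lemongrass_1, lime_2 from where it was at the start of the episode above 0.04 m).
It also fails if it takes over 58 s, if anything falls off the work surface, if the arm or the gripper's body presses on something with over 40 N, if the wrist force passes 120 N, or if a joint passes its speed limit or range.

ROBOT

A 7-joint arm with a two-finger parallel gripper is mounted at the origin on a cart in front of the work surface, level with it; the furniture and walls round the work are solid. World frame = base frame: x ahead of the robot, y to its left, z up, the work surface at z = 0. Lengths are in mm, angles in rad, forces in N, time in s.
With the tool pointing down it reaches from about 400 to 925 mm from the base axis. Payload 5.6 kg.
Tool frame: the origin (TCP) lies midway between the tips of the shut fingers; the grasp point (between the pads) lies 19 mm behind it (robot.grip_depth is the distance from the TCP to the grasp point, in mm); z points along the fingers, y is the direction in which the jaws open and shut (so a half turn about z gives the same grasp; the last joint's range is limited). The gripper opens to 85 mm and grips with 20 to 120 N. Pads are 22 mm wide; open, the fingers measure 114 mm over their backs; the gripper's body (76 mm by 85 mm) begins 54 mm behind the grasp point. The pads swing forward as they close: fully open they stand 13 mm farther back than shut.
Start: joints at [1.204, 0.468, -0.012, 1.603, 0.006, 1.071, -0.056], TCP at [206.77, -616.243, 196.89] pointing down, gripper open.
Joint ranges: [-2.53, 2.53], [-0.31, 2.02], [-1.57, 1.55], [0.28, 2.44], [-1.29, 4.43], [0.15, 1.84], [-2.92, 2.92]. Speed limits (rad/s): [2.57, 2.57, 3.14, 3.14, 3.14, 3.14, 3.14].

INTERFACE

Orientations are given as a 3x3 rotation matrix whose columns are the frame's x, y, z axes.
In Python, from plant import robot gives the robot as it stands. Calls block until the motion is done:
- robot.movep(position, orientation): joint-space move of the TCP to a pose.
- robot.move_linear(position, ori=None, speed=150, max_force=None): straight line of the TCP; ori=None keeps the orientation; speed is the mean speed in mm/s. With max_force (N) it stops when the force on the tool has changed by that much, and returns True; else False.
- robot.goto_joints(angles): joint-space move.
- robot.move_gripper(opening, grip_force=None): opening from 0.0 (shut) to 1.0 (fully open); grip_force is the grip in N (None keeps the last); returns when the fingers have stopped.
- robot.pause(seconds).
- robot.solve_ik(position, orientation): joint angles nearest the present ones, or None.
- robot.observe(): the state.
- robot.snapshot(name): name is "scene" or "side" or "wrist"; returns the picture (420x560x3 uint8, blue, green, red); there is no depth.
- robot.calibration(name): a dict with "intrinsics" (3x3 intrinsics, pixels), "k1" (the pictures are not rectified: a ray, as slopes to the right and down, at radius r is drawn at 1 + k1 r^2 times it, then the intrinsics apply), "world_from_camera" (4x4, takes a point from camera to world coordinates); the wrist camera has in their place "tool_from_camera" (4x4, takes a point from camera to tool coordinates, whose origin is the TCP and whose axes are the flange's). Camera axes: x right, y up, looking along -z (the intrinsics and any distortion apply to the point x, -y, -z); pixel columns grow to the right and rows downward; lengths in mm; the calibration is good to about 2 mm. A picture is of the moment at which its call begins: read the wrist's pose just before it. calibration takes no time and is no camera call.
A pose or a line that the arm cannot do raises robot.MotionError and nothing moves.
- robot.job_done(): hands the job in, once; it reports no verdict.
Trained networks look in the newest picture that a camera, given by its name, has taken for a name from the list of things; names that differ only in an ending like _2 or _b are one class to them, and where a whole thing is asked for, a point or a joint stands for the part that bears it (a point fixed in the world has none). Each returns a list of dicts, best first, with "confidence" (0 to 1); they miss things now and then, are a little off and sometimes report something else, mostly with a low value. They report only what shows in the picture. A call takes as long as a camera call.
- robot.spot_in(camera, query): "extent" ([centre column, centre row, width, height] in pixels, round what is visible of it).
- robot.outline_of(camera, query): "mask" (420x560 bool, what is visible of it) and "extent" ([centre column, centre row, width, height] in pixels, round what is visible of it).
The state is a dict: "clock": time; "q": joint angles; "qd": joint speeds; "joint_efforts": joint torques, N m; "tool_pos": TCP position; "tcp_rot": TCP orientation; "contact_force": force on the tool from outside, world axes, zero at the start; "ft_torque": the same for the moment, N m; "finger_gap": opening from 0.0 (shut) to 1.0 (fully open).
Only numpy, scipy, OpenCV 4.12 (cv2) and the standard library are available. Lean on these libraries where they do the work, as an engineer would, in place of code of your own. Each camera call takes 0.05 s, during which the arm holds its last target. There are 200 camera calls.

## Working session

There is one attempt and no reset: what is moved stays moved. The work goes in short steps, each a Python script; the robot and the scene stay as the last script left them, time stands still between calls to the robot, and variables do not carry over. Pictures are saved under pics/ and viewed, about 8 in all and at most 12, crops included, and the job is handed in when it is done.

```bash
ls; mkdir -p pics; cat > h.py <<'E'
import numpy as np, cv2
from plant import robot
def ray(cam, uv, T=None):
    c=robot.calibration(cam); K=np.array(c["intrinsics"]); k=c["k1"]
    d=np.array([(uv[0]-K[0,2])/K[0,0],(uv[1]-K[1,2])/K[1,1]]); s=d.copy()
    for _ in range(20): s=d/(1+k*(s@s))
    W=np.array(c["world_from_camera"]) if T is None else T
    v=W[:3,:3]@np.array([s[0],-s[1],-1]); return W[:3,3],v/np.linalg.norm(v)
def proj(cam,P,T=None):
    c=robot.calibration(cam); K=np.array(c["intrinsics"]); k=c["k1"]
    W=np.array(c["world_from_camera"]) if T is None else T
    p=(np.asarray(P,float)-W[:3,3])@W[:3,:3]; s=np.stack([p[...,0]/-p[...,2],-p[...,1]/-p[...,2]],-1)
    s=s*(1+k*(s**2).sum(-1,keepdims=True)); return s@K[:2,:2].T+K[:2,2]
def wristT():
    o=robot.observe(); A=np.eye(4); A[:3,:3]=o["tcp_rot"]; A[:3,3]=o["tool_pos"]
    return A@np.array(robot.calibration("wrist")["tool_from_camera"])
def atz(cam,uv,z,T=None):
    o,v=ray(cam,uv,T); return o+v*(z-o[2])/v[2]
def tri(rs):
    A=sum(np.eye(3)-np.outer(v,v) for o,v in rs); b=sum((np.eye(3)-np.outer(v,v))@o for o,v in rs)
    return np.linalg.solve(A,b)
E
cat > a.py <<'E'
from h import *
np.set_printoptions(precision=1,suppress=True)
for c in ["scene","side"]:
    im=robot.snapshot(c); cv2.imwrite(f"pics/{c}0.png",im)
    print(c,np.array(robot.calibration(c)["world_from_camera"])[:3,3])
    for q in ["cup_1","caddy","strainer","strainer_bowl","spice_shaker","jigger_large","spice_pot_1","lime_1","jar_hibiscus","shot_glass","lemongrass_1"]:
        for d in robot.spot_in(c,q)[:3]:
            if d["confidence"]>.3:
                e=d["extent"]; print(q,round(d["confidence"],2),np.array(e),"base@0",atz(c,(e[0],e[1]+e[3]/2),0)[:2])
o=robot.observe();print(o["clock"],o["tool_pos"],o["tcp_rot"])
E
python3 a.py
```

```text
pics
scene [-380.9 -916.8  637. ]
cup_1 0.77 [260.5 219.4  20.   34.9] base@0 [534.2 -29.5]
caddy 0.85 [204.4 208.6  29.2  25.6] base@0 [489.1 184.3]
strainer 0.71 [199.7 190.8  18.4  54. ] base@0 [496.9 218.2]
strainer_bowl 0.49 [200.9 190.   20.4  52.8] base@0 [507.1 224.3]
strainer_bowl 0.48 [325.9 219.9  11.1  25. ] base@0 [ 698.2 -158.1]
spice_shaker 0.78 [325.6 220.   12.9  24.8] base@0 [ 697.6 -157.4]
spice_pot_1 0.76 [198.6 236.4  22.1  25.9] base@0 [352.   45.1]
lime_1 0.77 [386.3 289.2  18.4  17.6] base@0 [ 504.1 -485.9]
lime_1 0.68 [244.9 259.5  14.8  15.4] base@0 [ 372.7 -126.6]
lime_1 0.37 [199.4 236.1  22.9  26.5] base@0 [353.6  43.4]
jar_hibiscus 0.63 [240.1 187.4  16.9  20.6] base@0 [716.5 252.3]
lemongrass_1 0.75 [326.3 304.6  54.2  13.9] base@0 [ 359.6 -410.6]
side [ -41.5  753.2 1182.8]
cup_1 0.93 [254.9 249.8  20.2  36.5] base@0 [550.7  15.8]
cup_1 0.63 [309.6 210.8  24.3  36.3] base@0 [ 514.7 -202.2]
caddy 0.57 [224.1 319.3  50.6  42. ] base@0 [466.5 247.2]
strainer 0.57 [224.  302.4  23.2  44.5] base@0 [497.1 211.6]
strainer_bowl 0.79 [223.7 303.3  22.4  43.8] base@0 [496.6 213.4]
strainer_bowl 0.52 [253.8 253.   25.7  33.3] base@0 [549.6  22.2]
spice_shaker 0.78 [244.  204.9  16.   25.5] base@0 [ 698.7 -117.1]
spice_pot_1 0.74 [297.9 306.7  21.5  29.2] base@0 [353.1  85.9]
spice_pot_1 0.49 [276.3 177.4  11.6  25.2] base@0 [ 695.5 -276.8]
spice_pot_1 0.47 [224.4 303.2  20.7  41.6] base@0 [497.6 209.4]
lime_1 0.57 [338.5 266.2  14.3  17.6] base@0 [ 351.7 -107.7]
jar_hibiscus 0.55 [142.9 282.6  25.9  34.8] base@0 [717.8 289.5]
shot_glass 0.53 [275.8 176.7  13.   24.3] base@0 [ 700.  -280.1]
lemongrass_1 0.49 [380.6 213.4   5.4  34.9] base@0 [ 340.3 -328.8]
1.2 [ 206.8 -616.2  196.9] [[ 0.9  0.3 -0. ]
 [ 0.3 -0.9 -0. ]
 [-0.  -0.  -1. ]]
```

```bash
python3 - <<'E'
import cv2,numpy as np
a=cv2.imread("pics/scene0.png")[130:340,120:420]; b=cv2.imread("pics/side0.png")[150:360,110:410]
f=lambda i:cv2.resize(i,(780,546),interpolation=cv2.INTER_CUBIC)
cv2.imwrite("pics/v1.png",f(a));cv2.imwrite("pics/v2.png",f(b))
E
```

```text
(no output)
```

View pics/v1.png

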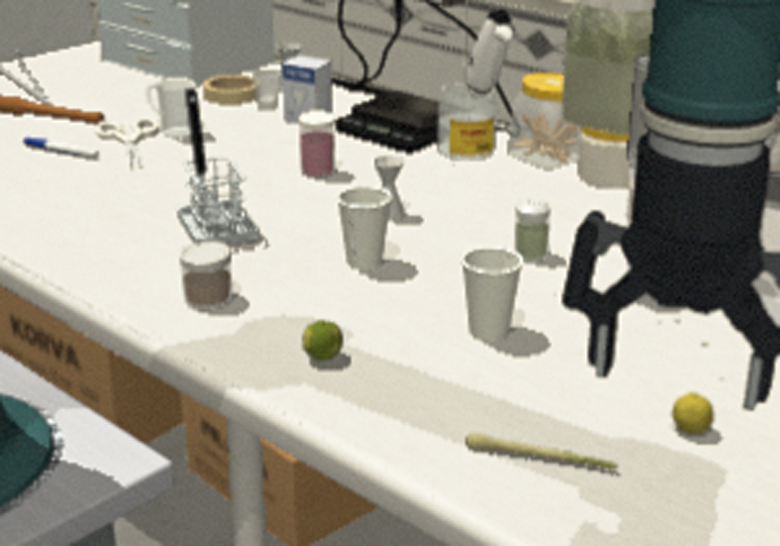

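View pics/v2.png

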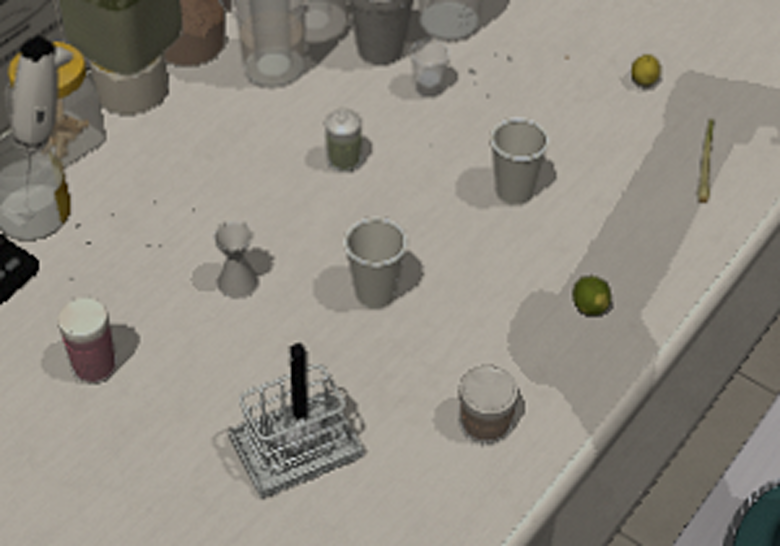

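The views show two cups, at scene px (260,219) and (308,243), side px (255,250) and (310,211). The strainer and caddy are at side px (224,310), with the other items well spread. Next I'll triangulate.

```bash
python3 - <<'E'
from h import *
np.set_printoptions(precision=1,suppress=True)
S=lambda x,y:(120+x/2.6,130+y/2.6); D=lambda x,y:(110+x/2.6,150+y/2.6)
for n,s,d in [("cupA rim",(364,201),(376,242)),("cupB rim",(492,262),(519,140)),("handle top",(192,92),(298,346)),("jigger top",(388,162),(234,238)),("jar top",(317,119),(85,314)),("pot top",(207,256),(488,386)),("shaker top",(533,207),(343,122))]:
    p=tri([ray("scene",S(*s)),ray("side",D(*d))]); print(n,p,proj("scene",p)-S(*s),proj("side",p)-D(*d))
for n,d in [("L",(232,437)),("B",(265,490)),("R",(362,447)),("T",(325,395))]: print(n,atz("side",D(*d),15))
print("lean base",tri([ray("scene",S(201,172)),ray("side",D(302,415))]))
E
```

```text
cupA rim [563.6  -0.1  81.8] [ 0.1 -0.1] [0.1 0.2]
cupB rim [ 532.5 -217.9   83.4] [-0.2  0.2] [-0.1 -0.2]
handle top [482.3 212.  189.2] [ 0.2 -0.2] [0.1 0.3]
jigger top [691.2  81.5  73.2] [-0.2  0.2] [-0.1 -0.3]
jar top [733.2 257.   81.4] [ 0.1 -0.1] [0.1 0.2]
pot top [374.3  61.5  55. ] [ 0.3 -0.2] [0.2 0.4]
shaker top [ 719.3 -133.9   63.9] [-0.2  0.2] [-0.1 -0.3]
L [553. 243.  15.]
B [487.3 268.5  15. ]
R [445.1 172.3  15. ]
T [513.4 146.8  15. ]
lean base [485.7 211.6  81.9]
```

```bash
cat >> h.py <<'E'
def down(yaw):
    x=np.array([np.cos(yaw),np.sin(yaw),0]); z=np.array([0,0,-1.]); return np.column_stack([x,np.cross(z,x),z])
def tilt(yaw,t):
    "tool leaning so that z points t from down towards yaw"
    h=np.array([np.cos(yaw),np.sin(yaw),0]); u=np.array([0,0,1.])
    z=np.sin(t)*h-np.cos(t)*u; x=np.cos(t)*h+np.sin(t)*u; return np.column_stack([x,np.cross(z,x),z])
E
python3 - <<'E'
from h import *
np.set_printoptions(precision=2,suppress=True)
print(np.array(robot.calibration("wrist")["tool_from_camera"]),np.array(robot.calibration("wrist")["intrinsics"]))
for n,c in [("A",(563,0)),("B",(532,-218))]:
  for z in(75,260): print(n,z,[None if robot.solve_ik([*c,z],down(y)) is None else 1 for y in (-.7,-.37,0,.37)])
y0=-.37
for t in (-.6,-.4,-.2,0,.2):
  R=tilt(y0,t); g=np.array([483,212,155.]); a=[robot.solve_ik(g+np.array([0,0,dz])+R[:,2]*19,R) is not None for dz in (0,110,160)]
  f={}
  for n,c in [("A",(563,0)),("B",(532,-218))]:
    f[n]=[]
    for yw in np.arange(-2.4,2.5,.3):
      R2=tilt(yw,t+.96); gg=np.array([*c,176])+R2@np.array([0,0,0]); h=np.array([np.cos(yw),np.sin(yw),0]); gg=gg-110*h+[0,0,49]
      if robot.solve_ik(gg+R2[:,2]*19,R2) is not None: f[n].append(round(yw,1))
  print(t,a,f)
E
```

```text
[[  -0.      0.96    0.27   69.39]
 [   1.      0.     -0.     -0.47]
 [  -0.      0.27   -0.96 -176.74]
 [   0.      0.      0.      1.  ]] [[358.74   0.   276.51]
 [  0.   358.74 205.16]
 [  0.     0.     1.  ]]
A 75 [1, 1, 1, 1]
A 260 [1, 1, 1, 1]
B 75 [1, 1, 1, 1]
B 260 [1, 1, 1, 1]
-0.6 [True, True, True] {'A': [np.float64(-2.4), np.float64(-2.1), np.float64(-1.8), np.float64(-1.5), np.float64(-1.2), np.float64(-0.9), np.float64(-0.6), np.float64(-0.3), np.float64(-0.0), np.float64(0.3), np.float64(0.6), np.float64(0.9), np.float64(1.2), np.float64(1.5), np.float64(1.8), np.float64(2.1), np.float64(2.4)], 'B': [np.float64(-2.4), np.float64(-2.1), np.float64(-1.8), np.float64(-1.5), np.float64(-1.2), np.float64(-0.9), np.float64(-0.6), np.float64(-0.3), np.float64(-0.0), np.float64(0.3), np.float64(0.6), np.float64(0.9), np.float64(1.2), np.float64(1.5), np.float64(1.8), np.float64(2.1), np.float64(2.4)]}
-0.4 [True, True, True] {'A': [np.float64(-2.4), np.float64(-2.1), np.float64(-1.8), np.float64(-1.5), np.float64(-1.2), np.float64(-0.9), np.float64(-0.6), np.float64(-0.3), np
[... 989 characters left out ...]
4(-1.5), np.float64(-1.2), np.float64(-0.9), np.float64(-0.6), np.float64(0.6), np.float64(0.9), np.float64(1.2), np.float64(1.5), np.float64(1.8), np.float64(2.1)], 'B': [np.float64(-2.4), np.float64(-2.1), np.float64(-1.8), np.float64(-1.5), np.float64(-1.2), np.float64(0.3), np.float64(0.6), np.float64(0.9), np.float64(1.2), np.float64(1.5)]}
0.2 [True, True, True] {'A': [np.float64(-1.8), np.float64(-1.5), np.float64(-1.2), np.float64(-0.9), np.float64(0.9), np.float64(1.2), np.float64(1.5), np.float64(1.8)], 'B': [np.float64(-2.4), np.float64(-2.1), np.float64(-1.8), np.float64(-1.5), np.float64(-1.2), np.float64(0.3), np.float64(0.6), np.float64(0.9), np.float64(1.2), np.float64(1.5)]}
```

```bash
cat >> h.py <<'E'
def rimfit(query,z,name):
    T=wristT(); im=robot.snapshot("wrist"); cv2.imwrite(f"pics/{name}.png",im)
    best=None
    for d in robot.outline_of("wrist",query)[:3]:
        print(query,round(d["confidence"],2),np.array(d["extent"]))
    return T,im
E
python3 - <<'E'
from h import *
np.set_printoptions(precision=1,suppress=True)
ims=[]
for n,c in [("A",(563,0)),("B",(532,-218))]:
    robot.movep([*c,250],down(0.)); T=wristT(); im=robot.snapshot("wrist"); ims.append(im)
    np.save(f"T{n}.npy",T)
    for i,d in enumerate(robot.outline_of("wrist","cup_1")[:3]):
        print(n,round(d["confidence"],2),np.array(d["extent"]))
        if d["confidence"]>.4: cv2.imwrite(f"pics/m{n}{i}.png",d["mask"]*np.uint8(255))
    cv2.imwrite(f"pics/w{n}.png",im); o=robot.observe(); print(o["clock"],o["tool_pos"])
    print("expected rim",proj("wrist",np.array([*c,88]),T))
cv2.imwrite("pics/v3.png",cv2.resize(np.hstack(ims),(800,300)))
E
```

```text
A 0.96 [274.1 178.3  65.1  68.6]
A 0.61 [485.  204.8  91.3  71.3]
3.8333 [563.   -0.9 249.9]
expected rim [275.9 178.8]
B 0.65 [ 58.4 144.8  98.1  67.7]
B 0.55 [280.  179.1  66.6  70.7]
4.8167 [ 532.9 -215.3  250.2]
expected rim [279.3 179.5]
```

View pics/v3.png

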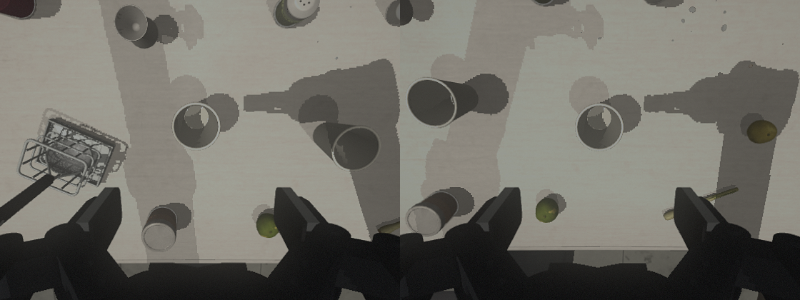

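```bash
cat >> h.py <<'E'
from scipy.optimize import least_squares
_a=np.linspace(0,2*np.pi,90)
def cupfit(mask,T,zb=0.,top=88.,p0=(550,0)):
    ys,xs=np.nonzero(mask); e=np.array([xs.min(),xs.max()+1,ys.min(),ys.max()+1])-.5+0.
    def f(p):
        q=[]
        for r,h in((33,top-1.5),(21.5,zb)):
            q.append(np.column_stack([p[0]+r*np.cos(_a),p[1]+r*np.sin(_a),0*_a+h]))
        u=proj("wrist",np.vstack(q),T); return np.array([u[:,0].min(),u[:,0].max(),u[:,1].min(),u[:,1].max()])-e
    s=least_squares(f,p0); return s.x,f(s.x)
E
python3 - <<'E'
from h import *
np.set_printoptions(precision=1,suppress=True)
for n,i,p in [("A",0,(563,0)),("A",1,(532,-218)),("B",0,(563,0)),("B",1,(532,-218))]:
    m=cv2.imread(f"pics/m{n}{i}.png",0)
    print(n,i,*cupfit(m>0,np.load(f"T{n}.npy"),p0=p))
E
```

```text
A 0 [563.7   0.8] [ 0.3 -0.3  0.8 -0.9]
A 1 [ 532.9 -218.1] [ 0.2 -0.2  0.  -0. ]
B 0 [565.4   1.3] [-0.   0.   0.2 -0.2]
B 1 [ 532.3 -217.3] [-0.2  0.2 -0.1  0.1]
```

```bash
python3 - <<'E'
from h import *
np.set_printoptions(precision=1,suppress=True)
B=np.array([532.5,-217.6]); A=np.array([564,.8]); R=down(0.)
def st(n): o=robot.observe(); print(n,round(o["clock"],2),o["tool_pos"],round(o["finger_gap"],3),o["contact_force"])
robot.movep([*B,130],R); 
print(robot.move_linear([*B,54],speed=120,max_force=15)); st("down")
robot.move_gripper(0.0,20); st("grip")
robot.move_linear([*B,170],speed=150); robot.pause(.2); st("lift")
T=wristT(); im=robot.snapshot("wrist"); s=robot.snapshot("side")
cv2.imwrite("pics/v4.png",np.hstack([cv2.resize(im,(400,300)),cv2.resize(s[150:300,220:370],(300,300),interpolation=cv2.INTER_CUBIC)]))
E
```

```text
False
down 6.15 [ 533.4 -217.8   54.9] 0.999 [-0.8 -0.4  0. ]
grip 6.92 [ 532.5 -217.6   54. ] -0.002 [-1. -0. -0.]
lift 8.04 [ 531.9 -217.4  168.9] -0.002 [-0.  -0.  -0.5]
```

View pics/v4.png

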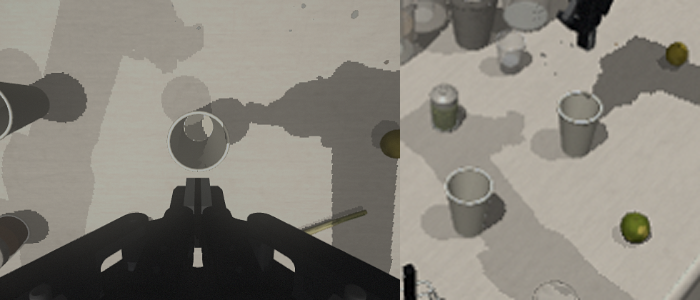

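The fingers shut with nothing between them: the cup still stands at wrist px (277,196), and the fingertips at (277,252) look to be behind it. I'll check the geometry.

```bash
python3 - <<'E'
from h import *
np.set_printoptions(precision=1,suppress=True)
T=wristT(); robot.snapshot("wrist"); o=robot.observe(); p=o["tool_pos"]
print(p, o["tcp_rot"])
print("tcp px wrist",proj("wrist",p,T))
for d in robot.outline_of("wrist","cup_1")[:2]: print(d["confidence"],np.array(d["extent"]),cupfit(d["mask"],T,p0=(532,-217)))
s=robot.snapshot("side"); print("tcp side",proj("side",p)); 
for d in robot.spot_in("side","cup_1")[:3]: print(d["confidence"],np.array(d["extent"]))
for n in("side","scene"):
    im=s if n=="side" else robot.snapshot("scene")
    u=proj(n,p); print(n,u); c=im[int(u[1])-60:int(u[1])+60,int(u[0])-60:int(u[0])+60].copy(); c=cv2.resize(c,(390,390),interpolation=cv2.INTER_CUBIC); cv2.drawMarker(c,(195,195),(0,0,255)); cv2.imwrite(f"pics/c_{n}.png",c)
cv2.imwrite("pics/v5.png",np.hstack([cv2.imread("pics/c_side.png"),cv2.imread("pics/c_scene.png")]))
E
```

```text
[ 532.3 -217.5  169.5] [[ 1.  0. -0.]
 [ 0. -1.  0.]
 [-0. -0. -1.]]
tcp px wrist [277.8 240.5]
0.94 [280.  199.8  87.4  91.2] (array([ 532.3, -217.9]), array([ 0.4, -0.4,  0.6, -0.5]))
0.8 [ 33.5 157.5  66.9  79. ] (array([563.1, -33.3]), array([-27. ,  37.1,  -3.6,   7.3]))
tcp side [311.6 181.9]
0.7 [253.5 249.2  17.2  33.8]
0.6 [310.2 211.7  21.9  34.2]
0.39 [245.4 203.2  13.6  25.1]
side [311.6 181.9]
scene [310.1 202. ]
```

View pics/v5.png

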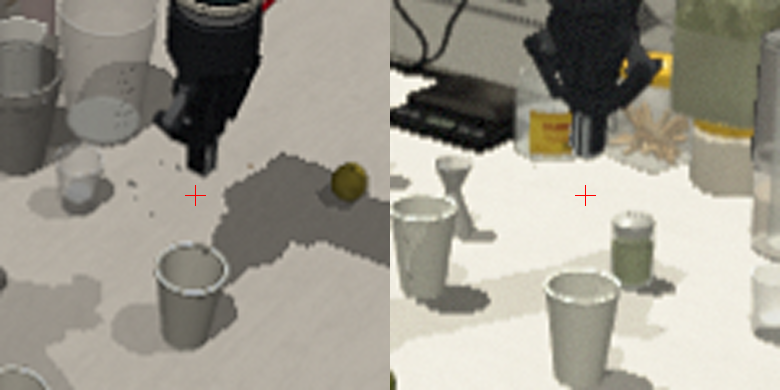

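```bash
python3 - <<'E'
from h import *
np.set_printoptions(precision=1,suppress=True)
p=robot.observe()["tool_pos"]; T=wristT()
us=proj("side",p); uc=proj("scene",p); c=lambda u:np.floor(u)
ds=c(us)+(np.array([202,172])-195)/3.25; dc=c(uc)+(np.array([198,156])-195)/3.25
q=tri([ray("side",ds),ray("scene",dc)]); print(p,q,proj("side",q)-ds,proj("scene",q)-dc)
for k in (0,10,20,30,35,40): print(k,proj("wrist",p+[0,0,k],T))
a=cv2.imread("pics/v4.png")[160:300,100:300]; cv2.imwrite("pics/v6.png",cv2.resize(a,(800,560),interpolation=cv2.INTER_CUBIC))
E
```

```text
[ 532.5 -217.6  169.9] [ 530.7 -216.9  204.7] [-0.3 -1.1] [-0.8  0.9]
0 [277.7 240.6]
10 [277.8 247.9]
20 [277.9 256.1]
30 [278.  265.2]
35 [278.  270.3]
40 [278.1 275.6]
```

The triangulated shut fingertips sit about 34 mm above the reported TCP, in all three cameras. The wrist camera also finds the rim's size and place right, so the arm pose is good and the fingers are effectively shorter than stated. I'll lower all grasps by 34 mm and retry.

```bash
python3 - <<'E'
from h import *
np.set_printoptions(precision=1,suppress=True)
B=np.array([532.4,-217.7]); R=down(0.)
def st(n): o=robot.observe(); print(n,round(o["clock"],2),o["tool_pos"],round(o["finger_gap"],3),o["contact_force"])
robot.move_gripper(1.0)
print(robot.move_linear([*B,20],speed=130,max_force=12)); st("down")
robot.move_gripper(0.0,20); st("grip")
robot.move_linear([*B,140],speed=150); robot.pause(.2); st("lift")
T=wristT(); im=robot.snapshot("wrist"); s=robot.snapshot("side"); c=robot.snapshot("scene")
f=lambda i:cv2.resize(i,(300,300),interpolation=cv2.INTER_CUBIC)
cv2.imwrite("pics/v6.png",np.hstack([f(c[150:270,240:360]),f(s[130:250,250:370])]))
E
```

```text
False
down 10.47 [ 533.1 -217.9   20.8] 1.001 [ 0.  -0.4  0.4]
grip 10.82 [ 533.2 -218.    21.3] 0.745 [-0.8 -0.1  4.8]
lift 11.97 [ 531.8 -217.4  138.9] 0.742 [ 0.1 -0.1 -0.6]
```

View pics/v6.png

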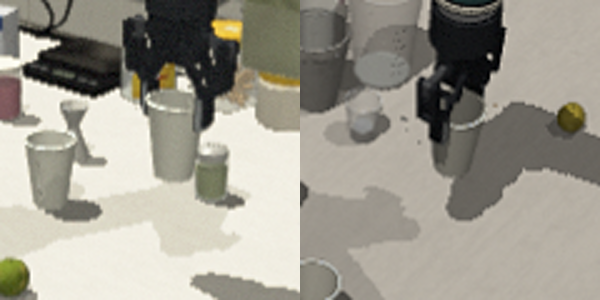

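```bash
python3 - <<'E'
from h import *
np.set_printoptions(precision=1,suppress=True)
A=np.array([564.2,1.0]); R=down(0.)
def st(n): o=robot.observe(); print(n,round(o["clock"],2),o["tool_pos"],round(o["finger_gap"],3),o["contact_force"])
robot.move_linear([*A,140],R,speed=180); robot.pause(.2); st("over")
print(robot.move_linear([*A,62],speed=80,max_force=6)); st("in")
print(robot.move_linear([*A,50],speed=30,max_force=10)); st("home")
f=lambda i:cv2.resize(i,(300,300),interpolation=cv2.INTER_CUBIC)
def shot(): return f(robot.snapshot("side")[190:290,205:305])
a=shot()
robot.move_gripper(1.0); st("open")
robot.move_linear([*A,200],speed=200); st("up")
T=wristT(); robot.snapshot("wrist")
for d in robot.outline_of("wrist","cup_1")[:3]: print(d["confidence"],np.array(d["extent"]),cupfit(d["mask"],T,top=121,p0=A))
cv2.imwrite("pics/v7.png",np.hstack([a,shot()]))
E
```

```text
over 13.7 [564.2   0.  140. ] 0.743 [-0.  -0.   0.7]
False
in 14.82 [564.7   1.1  62.5] 0.744 [-0.6 -0.9  0.2]
True
home 15.18 [565.3   1.   54.2] 0.744 [-0.5 -0.7  5.3]
open 15.58 [564.3   0.9  53.4] 1.003 [ 0.5  0.1 -0.1]
up 16.47 [563.3   0.8 198.8] 1.004 [-0.8 -0.2 -0. ]
0.69 [276.1 199.6  85.4  91. ] (array([562.1,   1.8]), array([-0.1,  0.1, -2.2,  1.7]))
0.63 [272.7 159.1  50.6  10.9] (array([592.3,   3.5]), array([-19. ,  19.1, -34.9,  41.8]))
```

View pics/v7.png

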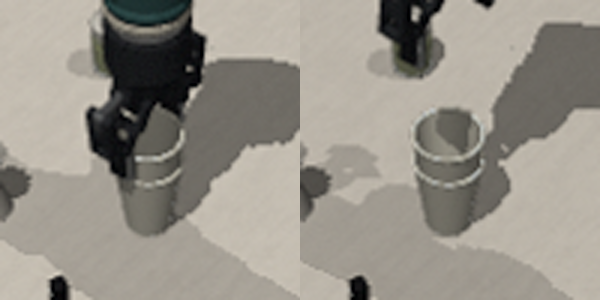

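The cups are nested: the two rim rings are about 24 px apart, as expected for 33 mm. The TCP stopped at 54 mm, against about 53 mm predicted. Next is the strainer: a pre-grasp pose above the handle and a close look.

```bash
python3 - <<'E'
from h import *
np.set_printoptions(precision=1,suppress=True)
R=tilt(-.37,-.4); g=np.array([484,212,155.]); p=g+R[:,2]*54
for dz in (0,60,100,150,200): print(dz,robot.solve_ik(p+[0,0,dz],R) is not None)
robot.movep(p+[0,0,80],R); robot.pause(.2); T=wristT(); np.save("TC.npy",T); im=robot.snapshot("wrist"); cv2.imwrite("pics/wC.png",im)
print(robot.observe()["clock"])
for q in ["strainer","caddy"]:
  for d in robot.spot_in("wrist",q)[:2]: print(q,d["confidence"],np.array(d["extent"]))
cv2.imwrite("pics/v8.png",cv2.resize(im,(800,600)))
for n,P in [("top",[482.3,212,195]),("grip",g)]: print(n,proj("wrist",P,T)*800/560)
E
```

```text
0 True
60 True
100 True
150 True
200 True
17.775
strainer 0.95 [275.  130.8  86.8 201.3]
caddy 0.93 [273.9  68.5 142.9 137. ]
top [396.3 323.7]
grip [394.4 252.1]
```

View pics/v8.png

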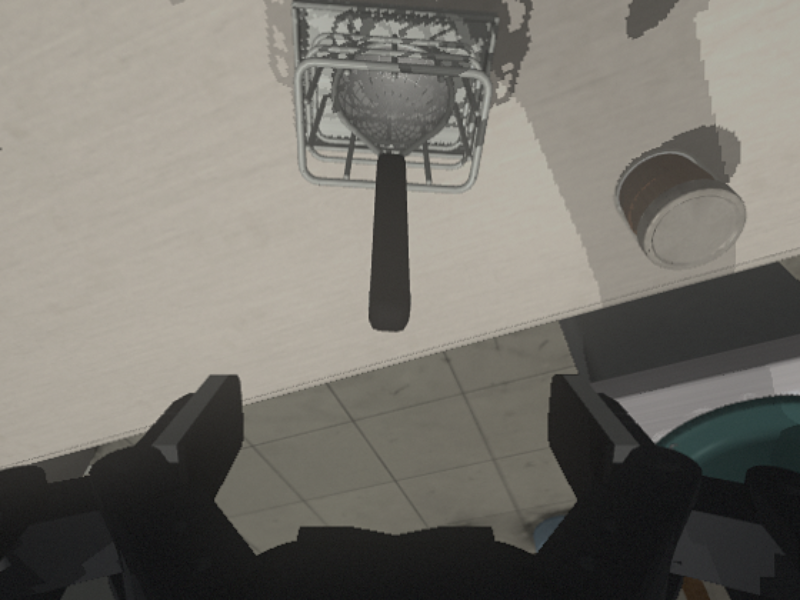

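The view shows the handle between the open pads: free end at (389,325), neck at (391,153), cage top rim from (300,65) to (490,72). It is about 3 mm off to the side and nearly aligned. I'll refine and grasp.

```bash
python3 - <<'E'
from h import *
np.set_printoptions(precision=2,suppress=True)
T=np.load("TC.npy"); k=.7
w=lambda u,z:atz("wrist",np.array(u)*k,z,T)
f=[w(u,84) for u in((300,65),(490,72))]; r=[w(u,84) for u in((305,182),(475,190))]
for a,b in (f,r):
    d=b-a; print(np.linalg.norm(d[:2]),np.arctan2(d[0],-d[1])) ; 
print("mouth",(sum(f)+sum(r))/4)
top=w((389,313),195); nk=w((391,153),84); print("top",top,"neck",nk)
E
```

```text
83.2832620094706 -0.40793228770339063
86.41314412022662 -0.42485666264444955
mouth [503.42 205.23  84.  ]
top [487.53 212.51 195.  ] neck [493.93 209.9   84.  ]
```

```bash
python3 - <<'E'
from h import *
np.set_printoptions(precision=1,suppress=True)
def st(n): o=robot.observe(); print(n,round(o["clock"],2),o["tool_pos"],round(o["finger_gap"],3),o["contact_force"])
R=tilt(-.41,-.4); g=np.array([487.5,211.7,155.]); p=g+R[:,2]*54
robot.move_linear(p+[0,0,60],R,speed=120)
print(robot.move_linear(p,speed=90,max_force=12)); st("at")
robot.move_gripper(0.0,60); st("grip")
print(robot.move_linear(p+[0,0,135],speed=90,max_force=25)); robot.pause(.3); st("lift")
C=np.array([563.5,1.3])
for yw in (-.8,-.7,-.6,-.5,-.41):
    R2=tilt(yw,.56); h=np.array([np.cos(yw),np.sin(yw),0]); q=np.array([*C,174])-110*h+[0,0,49]+R2[:,2]*54
    j=robot.solve_ik(q+[0,0,60],R2); print(yw,j,robot.solve_ik(q,R2) is not None)
print("rot in place",robot.solve_ik(g+[0,0,135]+tilt(-.41,.56)[:,2]*54,tilt(-.41,.56)))
robot.snapshot("wrist"); s=robot.snapshot("side"); c=robot.snapshot("scene")
f=lambda i:cv2.resize(i,(300,300),interpolation=cv2.INTER_CUBIC)
cv2.imwrite("pics/v9.png",np.hstack([f(c[100:240,140:280]),f(s[210:350,160:300])]))
E
```

```text
False
at 19.01 [468.5 220.3 105.5] 1.001 [-0.1  0.   0. ]
grip 19.66 [468.3 220.1 105.3] 0.155 [0.1 0.  0.9]
False
lift 21.61 [468.2 220.  240.1] 0.154 [ 0.4 -0.3 -1. ]
-0.8 [ 0.6  0.4 -1.3  2.1  1.   1.2  2.7] True
-0.7 [ 0.6  0.3 -1.3  2.1  1.   1.   2.8] True
-0.6 None True
-0.5 None True
-0.41 [ 0.2 -0.  -0.6  2.3  0.7  0.6 -2.9] True
rot in place [-1.9  0.3  1.4  2.2  0.3  0.6 -2.7]
```

View pics/v9.png

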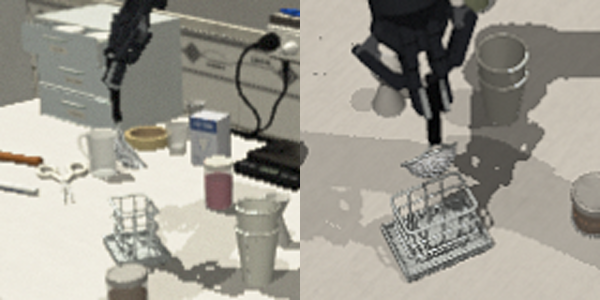

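```bash
python3 - <<'E'
from h import *
np.set_printoptions(precision=2,suppress=True)
q0=np.array(robot.observe()["q"]); print(q0)
C=np.array([563.5,1.3])
for yw in np.arange(-3.1,3.1,.2):
    R2=tilt(yw,.56); h=np.array([np.cos(yw),np.sin(yw),0]); q=np.array([*C,174])-110*h+[0,0,49]+R2[:,2]*54
    for dz in (0,50):
        j=robot.solve_ik(q+[0,0,dz],R2)
        if j is not None and abs(j-q0).max()<2: print(round(yw,2),dz,np.array(j),round(abs(j-q0).max(),2))
E
```

```text
[ 0.06  0.46 -0.53  1.65 -0.08  1.36 -2.4 ]
-1.3 0 [-1.45  0.83  1.35  1.95 -0.3   0.94 -2.91] 1.87
-1.3 50 [-1.49  0.76  1.41  1.91 -0.23  1.02 -2.92] 1.93
-1.1 0 [-1.53  0.72  1.36  2.08 -0.21  0.77 -2.81] 1.88
-0.9 0 [-1.61  0.58  1.38  2.19 -0.08  0.61 -2.74] 1.9
-0.7 0 [-1.68  0.42  1.41  2.3   0.14  0.47 -2.73] 1.93
-0.3 50 [ 0.24 -0.06 -0.56  2.32  0.64  0.49 -2.71] 0.87
-0.1 0 [ 0.33  0.   -0.52  2.42  0.72  0.24 -2.52] 1.12
-0.1 50 [ 0.28 -0.11 -0.45  2.36  0.29  0.35 -2.09] 1.01
0.1 0 [ 0.24 -0.01 -0.26  2.43 -0.27  0.17 -1.25] 1.19
0.1 50 [ 0.17 -0.12 -0.18  2.38 -0.2   0.33 -1.31] 1.09
0.3 50 [ 0.06 -0.09  0.08  2.36 -0.57  0.42 -0.67] 1.73
```

```bash
cat >> h.py <<'E'
V=tilt(0,.56).T@np.array([110,0,-49.])   # bowl centre from grip, tool axes
def tcp_for(bowl,yw,t):
    R=tilt(yw,t); return np.asarray(bowl)-R@V+R[:,2]*54, R
E
python3 - <<'E'
from h import *
np.set_printoptions(precision=2,suppress=True)
q0=np.array(robot.observe()["q"]); lo=np.array([-2.53,-.31,-1.57,.28,-1.29,.15,-2.92]);hi=np.array([2.53,2.02,1.55,2.44,4.43,1.84,2.92])
for t in (.56,.5):
  for yw in (-.35,-.3,-.25,-.2,-.15,-.1):
    o=[]
    for z in (178,230):
        j=robot.solve_ik(*tcp_for([563.5,1.3,z],yw,t)); o.append(None if j is None else (round(abs(j-q0).max(),2),round(min((j-lo).min(),(hi-j).min()),3)))
    print(t,yw,o)
E
```

```text
0.56 -0.35 [None, (np.float64(0.82), np.float64(0.124))]
0.56 -0.3 [None, (np.float64(0.86), np.float64(0.124))]
0.56 -0.25 [(np.float64(0.98), np.float64(-0.002)), (np.float64(0.9), np.float64(0.112))]
0.56 -0.2 [(np.float64(1.03), np.float64(0.041)), (np.float64(0.94), np.float64(0.101))]
0.56 -0.15 [(np.float64(1.07), np.float64(0.032)), (np.float64(0.97), np.float64(0.091))]
0.56 -0.1 [(np.float64(1.12), np.float64(0.026)), (np.float64(1.0), np.float64(0.083))]
0.5 -0.35 [(np.float64(0.85), np.float64(0.034)), (np.float64(0.77), np.float64(0.183))]
0.5 -0.3 [(np.float64(0.9), np.float64(0.109)), (np.float64(0.8), np.float64(0.17))]
0.5 -0.25 [(np.float64(0.94), np.float64(0.097)), (np.float64(0.84), np.float64(0.159))]
0.5 -0.2 [(np.float64(0.97), np.float64(0.088)), (np.float64(0.86), np.float64(0.149))]
0.5 -0.15 [(np.float64(1.01), np.float64(0.08)), (np.float64(0.89), np.float64(0.141))]
0.5 -0.1 [(np.float64(1.04), np.float64(0.074)), (np.float64(0.91), np.float64(0.135))]
```

```bash
python3 - <<'E'
from h import *
np.set_printoptions(precision=1,suppress=True)
p,R=tcp_for([563.5,1.3,230],-.25,.52); print(p)
robot.movep(p,R); robot.pause(.4); o=robot.observe(); print(o["clock"],o["tool_pos"],o["finger_gap"])
T=wristT(); im=robot.snapshot("wrist"); s=robot.snapshot("side"); c=robot.snapshot("scene")
for n,i,TT in(("wrist",im,T),("side",s,None),("scene",c,None)):
    cv2.imwrite(f"pics/h_{n}.png",i)
    for q in("strainer","cup_1"):
      for d in robot.outline_of(n,q)[:2]:
        if d["confidence"]>.4: print(n,q,d["confidence"],np.array(d["extent"]))
    h=np.array([np.cos(.25),-np.sin(.25),0]);l=np.array([-h[1],h[0],0]);a=np.linspace(0,6.283,24)
    ring=np.array([563.5,1.3,230])+33.5*(np.outer(np.cos(a),h)+np.outer(np.sin(a),l))
    cup=np.array([563.5,1.3,120])+33*(np.outer(np.cos(a),h)+np.outer(np.sin(a),l))
    for P,col in((ring,(0,0,255)),(cup,(0,200,0))):
        for u in proj(n,P,TT): 
            if 0<=u[0]<560 and 0<=u[1]<420: i[int(round(u[1])),int(round(u[0]))]=col
f=lambda i,w:cv2.resize(i,(w,300),interpolation=cv2.INTER_NEAREST)
cv2.imwrite("pics/v10.png",np.vstack([np.hstack([f(c[140:240,205:305],300),f(s[160:260,205:305],300)]),f(im,400)[:, :600] if 0 else np.hstack([f(im,400),np.zeros((300,200,3),np.uint8)])]))
E
```

```text
[484.9  21.4 236.5]
22.9917 [485.2  21.8 236.1] 0.15372996243704098
wrist strainer 0.91 [276.4 218.4 111.2 313.6]
wrist cup_1 0.85 [278.4 179.9  73.1  55.5]
wrist cup_1 0.58 [277.8 200.7  58.2  16.3]
side strainer 0.56 [267.4 209.7  53.3  27.4]
side cup_1 0.86 [255.1 237.6  27.6  30. ]
side cup_1 0.59 [253.6 256.2  14.5  19.7]
scene strainer 0.87 [242.5 157.8  55.7  32.3]
scene cup_1 0.74 [259.8 200.2  23.7  14.9]
scene cup_1 0.73 [259.9 221.6  18.7  25. ]
```

View pics/v10.png

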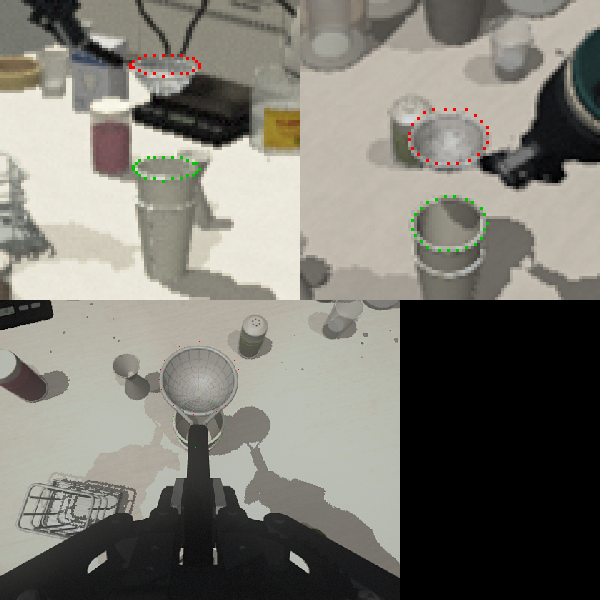

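```bash
python3 - <<'E'
from h import *
np.set_printoptions(precision=1,suppress=True)
for z in (204,178):
    p,R=tcp_for([563.5,1.3,z],-.25,.52); robot.movep(p,R)
robot.pause(.6); o=robot.observe(); print(p,o["clock"],o["tool_pos"],o["finger_gap"],o["contact_force"],np.abs(o["qd"]).max())
T=wristT(); im=robot.snapshot("wrist"); s=robot.snapshot("side"); c=robot.snapshot("scene")
a=np.linspace(0,6.283,24); k=np.column_stack([np.cos(a),np.sin(a),0*a])
for n,i,TT in(("wrist",im,T),("side",s,None),("scene",c,None)):
    for P,col in((np.array([563.5,1.3,178])+33.5*k,(0,0,255)),(np.array([563.5,1.3,120])+33*k,(0,200,0))):
        for u in proj(n,P,TT): 
            if 0<=u[0]<560 and 0<=u[1]<420: i[int(round(u[1])),int(round(u[0]))]=col
f=lambda i:cv2.resize(i,(390,390),interpolation=cv2.INTER_NEAREST)
w=cv2.resize(im[40:240,180:380],(390,390)); cv2.imwrite("pics/v11.png",np.hstack([f(c[160:250,215:305]),f(s[180:270,210:300])])[:, :780]); cv2.imwrite("pics/v12.png",w)
E
```

```text
[484.9  21.4 184.5] 24.5917 [484.9  21.4 184.6] 0.15649255941824847 [ 0.2 -0.4 -1.5] 0.002057386846812289
```

View pics/v11.png

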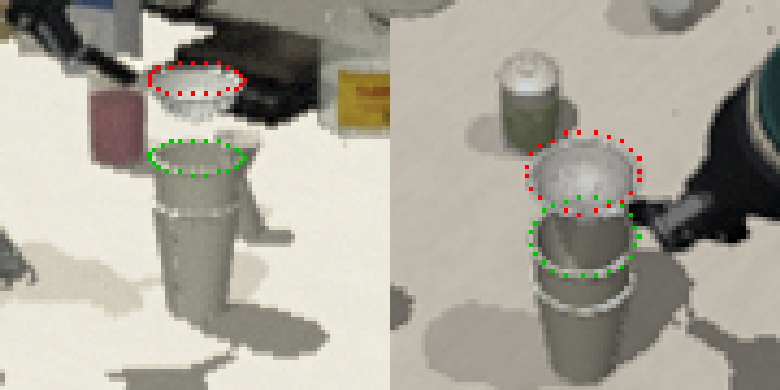

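View pics/v12.png

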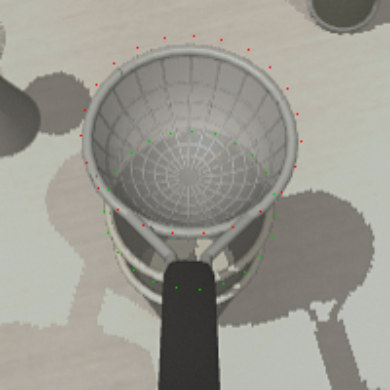

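The bowl is level and clear above the rim in all views, and off by about 3 mm at most. I'm handing in.

```bash
python3 -c "
from plant import robot
robot.job_done(); o=robot.observe(); print(o['clock'],o['tool_pos'],o['finger_gap'])"
```

```text
the job is handed in; nothing more can be done
the job is handed in; nothing more can be done
```

The job is handed in: the cups are doubled and standing upright, and the strainer is held level above them for you to pour. The interface gives no verdict, so this rests on my own checks. The clock read about 24.6 s of the 58 s at the last check.

- **Cups:** I set the right-hand cup into the one at about (564, 1) mm. The tool stopped within about 1 mm of the predicted height, and the spacing between the rims matched the expected 33 mm.
- **Strainer:** I drew it out of the caddy by the handle, levelled it and held it over the pair. In the last pictures the bowl was within about 3 mm of centre and looked level, about 2° off by calculation. Its mesh was about 30 mm above the upper rim and clear of the cups and caddy. The arm was still and the grip was holding.

**What failed or disagreed:**
- **First grasp missed:** the fingers shut above the cup. The pictures put the shut fingertips about 34 mm behind the stated tool point, and shifting later grasps by that much worked.
- **Camera heights:** the two fixed cameras read heights about 5 mm low. I relied on the given sizes and the wrist camera instead.
- **Other things on the table:** I did not measure them again at the end, but I saw none of them touched.

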